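# Set the dough sheeter's pull-out thickness dial and start it

### The arm

A 7-joint arm with a two-finger parallel gripper is mounted at the origin on the work surface. World frame = base frame: x ahead of the robot, y to its left, z up, the work surface at z = 0. Lengths are in mm, angles in rad, forces in N, time in s.
With the tool pointing down it reaches from about 400 to 875 mm from the base axis. Payload 4.4 kg.
Tool frame: the origin (TCP) lies where the fingers leave the gripper's body, on its centre line; the fingertips stand 73 mm ahead of it and the grasp point (between the pads) lies 54 mm ahead of it; z points along the fingers, y is the line along which they close (so a half turn about z gives the same grasp; the last joint's range is limited). The gripper opens to 85 mm and grips with 20 to 120 N. Pads are 22 mm wide; open, the fingers measure 114 mm over their backs; the gripper's body (76 mm by 85 mm) begins 54 mm behind the grasp point. The pads swing forward as they close: fully open they stand 13 mm farther back than shut.
Start: joints at [1.226, 0.628, 0.038, 1.517, -0.027, 0.996, -0.02], TCP at [178.906, -624.908, 303.913] pointing down, gripper open.
Joint ranges: [-3.06, 3.06], [-0.37, 2.12], [-1.25, 1.32], [0.18, 2.47], [-1.1, 4.24], [0.23, 1.98], [-2.94, 2.94]. Speed limits (rad/s): [2.57, 2.57, 3.14, 3.14, 3.14, 3.14, 3.14].

### API

Orientations are given as [roll, pitch, yaw] about the fixed x, y, z axes, in that order (R = Rz(yaw) Ry(pitch) Rx(roll)).
In Python, from cell import ctrl gives the robot as it stands.
- The arm moves only by the tool send_rows, never from a script. Its argument "rows" is a list that holds one entry, the list of rows, each a list of 6 numbers: the shift along the tool's x, y, z in cm, then the turn, a rotation vector about the tool's x, y, z in rad. In form: [[[tx, ty, tz, wx, wy, wz], ...]]. A call has 1 to 10 rows; each row is the pose to reach, as a shift and turn from the pose commanded when the call began, along the tool's axes at that moment; what a row does not reach only later rows make up. A row lasts 1/10 s, in which the tool goes at most 50 mm and 8.59 degrees, less where a joint would pass 70% of its speed; a pose out of reach is approached as far as the arm can. A call with a gripper value outside its range is refused whole. "grip" is the closure in counts, from 0 (fully open) to 255 (shut), set as the call begins (left out, the last holds). The fingers move at their own pace and stop on an object; the grip force is fixed at half the most. Time passes only in rows, so rows that repeat a pose let the fingers close. It gives the time, the measured TCP pose, the force, the opening and the grip force at its end, in the units of the state.
- ctrl.read_state(): the state, without advancing time (a new reading comes with each control period).
- ctrl.get_image(name): name is "side" or "top" or "wrist"; returns a dict with "pixels" (400x640x3 uint8, red, green, blue), "fx", "fy", "cx", "cy" (pixels), "extrinsics" (4x4, takes a point from camera to world coordinates); the wrist camera has in their place "mount" (4x4, takes a point from camera to tool coordinates, whose origin is the TCP and whose axes are the flange's). Camera axes: x right, y up, looking along -z (the intrinsics and any distortion apply to the point x, -y, -z); pixel columns grow to the right and rows downward; lengths in mm; the calibration is good to about 2 mm. A picture is of the moment at which its call begins: read the wrist's pose just before it. There is no depth.
- ctrl.finish_job(): hands the job in; it is judged then, once.
The state is a dict: "clock": time; "qpos": joint angles; "qd": joint speeds; "tau": joint torques, N m; "eef_pos": TCP position; "tool_rot": TCP orientation; "force": force on the tool from outside, world axes, zero at the start; "torque": the same for the moment, N m; "width": finger opening in mm; "gripper_force": force on a finger pad.
Only numpy, scipy, OpenCV 4.12 (cv2) and the standard library are available. Lean on these libraries where they do the work, as an engineer would, in place of code of your own. Each camera call takes 0.05 s, during which the arm holds its last target. There are 200 camera calls.

### The job

Set the dough sheeter to the red thickness: pull its black dial up out of its slot, turn it until the white pointer is at the red stud, and push it fully back down so that the pointer locks in the slot there. Then throw the start lever fully over towards the rollers, let go, and leave the things lying beside the machine where they are.

Things in the scene. Friction and masses are not known exactly. Their poses are not given: they have to be found in the camera images.
- sheeter: Dough sheeter fixed on the worktop: cream housing 220 (x) x 360 (y) mm, flat deck 120 mm up, rollers and tray on its +x side. Origin: centre of underside; z up, x away from the robot when not turned. Place and yaw (within 0.35 rad) vary. The dial's vertical axis is at its x -20, y +60 mm; the lever's block (70 x 50 x 25 mm) at x -10, y -115 mm, on the deck.
- dial_grip (a point): Point on the black dial's vertical turning axis, inside its grip bar, 44 mm above the deck with the dial down. The dial: a round skirt 84 mm across, its top 16 mm above the deck, and on it an upright grip bar 72 mm long, 20 mm thick, from 16 to 63 mm above the deck, lying along the pointer's direction. Pinch the bar across its 20 mm.
- dial_tip (a point): End of the white pointer, a level round bar 10 mm thick sticking out of the skirt in line with the grip bar; this point is 66 mm from the dial's axis (the round end reaches 5 mm farther), 7 mm above the deck with the dial down. The pointer lies in a slot between steel teeth 14 mm tall that stand 51 to 65 mm from the axis.
- dial_lift (a joint): How far the dial is pulled up, m: 0 = fully home, pointer locked in a slot; 0.022 = upper stop; it turns once up by over 0.013. Stiff (5 N friction), no spring: it stays where it is left and must be pushed down. Pushed down off a slot, the pointer stops on a tooth about 0.012 up; within about 2.5 mm (0.045 rad) of a slot's middle it goes in.
- dial (a joint): Turn of the dial, rad, about the vertical, positive counter-clockwise seen from above; 0 = pointer towards the sheeter's +x. Five slots: at 0 (where it starts, no stud) and at -1.047, -0.524, +0.524 and +1.047 (one stud each). Limits -1.25 and +1.25; friction about 0.06 N m.
- red_stud: Red round stud, 22 mm across, 8 mm high, fixed on the deck 84 mm from the dial's axis, in line with one of the four slots at +-30 and +-60 degrees from the sheeter's +x; origin: centre of its underside. Like yellow, blue and green studs mark the other three; which colour is where varies.
- starter (a joint): Start lever, rad: 0 = off, leaning towards the sheeter's -x by 0.5 rad from upright; 1.0 = fully over, leaning 0.5 rad towards +x (its stop). It stays where it is left (about 1 N at the ball moves it). It starts between 0 and 0.15.
- starter_tip (a point): Centre of the lever's black ball, 26 mm across, at the end of a steel rod 10 mm thick and 80 mm long, which pivots about an axis parallel to the sheeter's y, 22 mm above the deck. The block under it is 70 x 50 x 25 mm.
- sugar_pot: Bystander: white ceramic sugar pot with a steel flip-top lid, 92 mm across, 96 mm tall, loose; origin at the centre of its underside.
- mug: Bystander: cream enamel mug, 82 mm across, 85 mm tall, loose; origin at the centre of its underside.
- scraper: Bystander: yellow plastic scraper lying flat, 120 x 75 x 12 mm, loose; origin at the centre of its underside.
- dowel: Bystander: ash rolling dowel lying down, 200 mm long, 38 mm thick, loose; origin at the middle of its lowest line.

How it is judged (in metres and radians):
On the way, in this order (a step that is already met when the one before it is completed fails the run):
1. the dial is pulled up clear of its slot (value of joint dial_lift above 0.013 m), for 0.1 s.
2. the raised dial is turned until the pointer is at the red stud (value of joint dial_lift above 0.01 m and horizontal distance between dial_tip and red_stud below 0.024 m), for 0.1 s.
3. the dial is pushed fully home there (value of joint dial_lift below 0.003 m and horizontal distance between dial_tip and red_stud below 0.024 m), for 0.2 s.
4. the start lever is thrown over (value of joint starter above 0.85 rad), for 0.1 s.
At the end, for the whole second after the job is handed in: The dial is fully down (within 3 mm of home) with its pointer in the slot at the red stud (pointer point within 24 mm of the stud's centre, seen from above), the start lever is more than 0.85 rad over and at rest, and the bystanders are within 25 mm of where they lay and upright (all of step 3 and value of joint starter above 0.85 rad and velocity of joint each of starter, dial below 0.05 rad/s and not (distance of any of sugar_pot, mug, scraper, dowel from where it was at the start of the episode above 0.025 m or angle between any of sugar_pot, mug, scraper's own z axis and vertical above 0.3 rad)); the robot touches nothing.
It fails at once if a bystander is shifted by more than 25 mm or tipped (distance of any of sugar_pot, mug, scraper, dowel from where it was at the start of the episode above 0.025 m or angle between any of sugar_pot, mug, scraper's own z axis and vertical above 0.3 rad).
It also fails if it takes over 48 s, if anything falls off the work surface, if the arm or the gripper's body presses on something with over 40 N, if the wrist force passes 120 N, or if a joint passes its speed limit or range.

## Working session

There is one attempt and no reset: what is moved stays moved. The work goes in short steps, Python scripts to look and compute and a tool call to move; the robot and the scene stay as the last step left them, time stands still between calls to the robot, and variables do not carry over. Pictures are saved under pics/ and viewed, at most 10 in all, crops included, and the job is handed in when it is done.

Besides the shell and the picture viewer there is one more tool, called after ">>>" as a command line: name --argument value ..., lists and objects as JSON in quotes. send_rows: Moves the arm, as the interface text tells. Its arguments: {"type":"object","properties":{"rows":{"type":"array","items":{"type":"array","items":{"type":"array","items":{"type":"number"}}}},"grip":{"type":"number"}},"required":["rows"]}

```bash
mkdir -p pics; cat > h.py <<'E'
import numpy as np, cv2
from scipy.spatial.transform import Rotation as R
from cell import ctrl
def cam(name):
    s=ctrl.read_state(); d=ctrl.get_image(name)
    if 'mount' in d:
        T=np.eye(4); T[:3,:3]=R.from_euler('xyz',s['tool_rot']).as_matrix(); T[:3,3]=s['eef_pos']
        E=T@np.array(d['mount'])
    else: E=np.array(d['extrinsics'])
    d['E']=E; return d
def ray(d,u,v,z):
    r=d['E'][:3,:3]@np.array([(u-d['cx'])/d['fx'],-(v-d['cy'])/d['fy'],-1]); o=d['E'][:3,3]
    return o+r*(z-o[2])/r[2]
def proj(d,p):
    q=np.linalg.inv(d['E'])@np.append(p,1); return d['cx']+d['fx']*q[0]/-q[2], d['cy']-d['fy']*q[1]/-q[2]
def save(d,n): cv2.imwrite('pics/'+n,d['pixels'][:,:,::-1])
E
python3 - <<'E'
from h import *
import pickle
for n in('top','side'):
    d=cam(n);save(d,n+'.png');print({k:v for k,v in d.items() if k!='pixels'});pickle.dump(d,open(n+'.pkl','wb'))
print(ctrl.read_state())
E
```

```text
{'fx': 497.39950579025157, 'fy': 497.39950579025157, 'cx': 322.8183416143578, 'cy': 207.0388343510712, 'extrinsics': array([[ 1.09602020e-02,  9.94196279e-01, -1.07021646e-01,
         3.06649343e+02],
       [-9.99523358e-01,  7.80363172e-03, -2.98690633e-02,
         1.12835136e+02],
       [-2.88605540e-02,  1.07298006e-01,  9.93807932e-01,
         1.36428007e+03],
       [ 0.00000000e+00,  0.00000000e+00,  0.00000000e+00,
         1.00000000e+00]]), 'E': array([[ 1.09602020e-02,  9.94196279e-01, -1.07021646e-01,
         3.06649343e+02],
       [-9.99523358e-01,  7.80363172e-03, -2.98690633e-02,
         1.12835136e+02],
       [-2.88605540e-02,  1.07298006e-01,  9.93807932e-01,
         1.36428007e+03],
       [ 0.00000000e+00,  0.00000000e+00,  0.00000000e+00,
         1.00000000e+00]])}
{'fx': 383.9547852176752, 'fy': 383.9547852176752, 'cx': 321.82456604172035, 'cy': 202.3519921298052, 'extrinsics': array([[ 9.21870365e-01,  2.83085065e-01, -2.64608911e-01,
         1.96079017e+02],
       [-3.87486056e-01,  6.78902671e-01, -6.23655129e-01,
        -4.41867112e+02],
       [
[... 497 characters left out ...]
00000e+00]])}
{'clock': 0.1, 'qpos': array([ 1.22620872,  0.62923651,  0.03842925,  1.51826391, -0.02698093,
        0.99633643, -0.01995452]), 'qd': array([ 0.0007542 , -0.00271844,  0.00097368, -0.00152668,  0.00011764,
        0.00073148,  0.00131564]), 'tau': array([ 3.18441904e-03, -5.64534259e+01,  1.23126458e+00, -1.93971205e+01,
        1.14427105e-02,  5.43408649e-03, -2.10829302e-05]), 'eef_pos': array([ 178.78590722, -624.46684304,  303.09308772]), 'tool_rot': array([-3.13986614e+00,  2.35432179e-05,  2.78856120e-01]), 'force': array([-0.6668738 , -0.07854026,  0.27027189]), 'torque': array([-0.05175631, -0.02655914, -0.03732528]), 'gripper_force': 0.0, 'width': 85.70131704808526}
```

View pics/top.png

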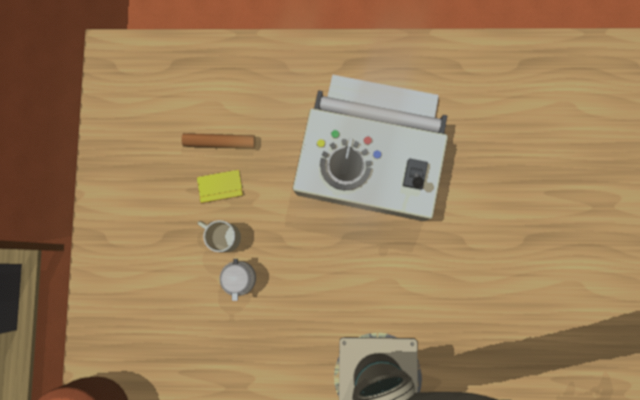

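View pics/side.png

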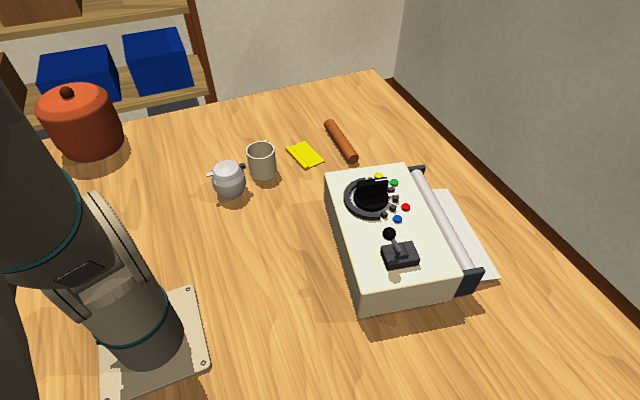

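The top view shows the dial at about (347,163), with red at (368,140), blue (377,155), green (335,134) and yellow (321,143). Red is therefore the -30° slot. The lever ball is near (418,182). The bystanders are all to the left, at +y.

```bash
cat > fit.py <<'E'
from h import *
import pickle
from scipy.optimize import least_squares
ANG={'blue':-np.pi/3,'red':-np.pi/6,'green':np.pi/6,'yellow':np.pi/3}
def studs(d,guess,rad):
    hsv=cv2.cvtColor(d['pixels'],cv2.COLOR_RGB2HSV); H=hsv[...,0].astype(int); out={}
    m0=(hsv[...,1]>110)&(hsv[...,2]>70)
    M={'red':(H<8)|(H>172),'yellow':(H>22)&(H<35),'green':(H>45)&(H<85),'blue':(H>105)&(H<135)}
    yy,xx=np.mgrid[:400,:640]
    for c in M:
        if c not in guess: continue
        g=guess[c]; m=M[c]&m0&(np.hypot(xx-g[0],yy-g[1])<rad)
        if m.sum()>5: out[c]=(xx[m].mean(),yy[m].mean(),m.sum())
    return out
def fit(views):
    P=lambda s,c:(s[0]+84*np.cos(s[2]+ANG[c]),s[1]+84*np.sin(s[2]+ANG[c]),127)
    def res(s): return np.concatenate([np.subtract(proj(d,P(s,c)),o[c][:2])/d['fx']*1000 for d,o in views for c in o])
    r=least_squares(res,[480,60,-.2]); return r.x,r.fun
def frame(s):
    Rz=R.from_euler('z',s[2]).as_matrix(); o=np.array([s[0],s[1],0])-Rz@[-20,60,0]
    return o,Rz
E
python3 - <<'E'
from fit import *
t=pickle.load(open('top.pkl','rb'));s=pickle.load(open('side.pkl','rb'))
a=studs(t,dict(red=(368,140),blue=(377,155),green=(335,134),yellow=(321,143)),8)
b=studs(s,dict(red=(406,207),blue=(398,219),green=(394,183),yellow=(379,176)),8)
print(a,b)
for v in([(t,a)],[(s,b)],[(t,a),(s,b)]):
    x,f=fit(v);print(x.round(3),f.round(1))
o,Rz=frame(x);print('origin',o)
for q in(0,.075,.15):
    p=o+Rz@[-10+80*np.sin(q-.5),-115,142+80*np.cos(q-.5)];print('ball',q,p,proj(t,p),proj(s,p))
for c in((110,180),(110,-180),(-110,-180),(-110,180)): print('corner',proj(t,o+Rz@[*c,120]))
print('bystanders',[ray(t,u,v,z).round() for u,v,z in((238,277,96),(221,237,85),(220,186,12),(219,141,19))])
E
```

```text
{'red': (np.float64(367.3529411764706), np.float64(140.0), np.int64(17)), 'yellow': (np.float64(320.5), np.float64(142.83333333333334), np.int64(36)), 'green': (np.float64(334.0833333333333), np.float64(133.25), np.int64(12))} {'red': (np.float64(405.3272727272727), np.float64(206.6), np.int64(55)), 'yellow': (np.float64(378.07894736842104), np.float64(174.76315789473685), np.int64(38)), 'green': (np.float64(393.69767441860466), np.float64(181.93023255813952), np.int64(43)), 'blue': (np.float64(397.125), np.float64(218.42857142857142), np.int64(56))}
[ 5.48703e+02  9.49990e+01 -1.94000e-01] [-0.6 -0.3 -0.4 -0.1  1.   0.5]
[ 5.46497e+02  8.97530e+01 -1.99000e-01] [-0.  -0.2  0.1  0.8  0.  -0.4 -0.1 -0.2]
[ 5.47623e+02  9.19090e+01 -1.97000e-01] [ 2.   0.7  2.1  0.6  3.6  1.2 -0.1 -2.4 -0.1 -0.9 -0.2 -2.2 -0.2 -2.4]
origin [555.49969131  29.15558935   0.        ]
ball 0 [485.58446724 -74.16418091 212.20660495] (np.float64(418.1851012985691), np.float64(184.35982847755952)) (np.float64(386.15761940058167), np.float64(234.16976044994084))
ball 0.075 [490.84913868 -75.21429725 214.88309864] (np.float64(418.80365773343624), np.float64(181.94671006794113)) (np.float64(389.0349273605753), np.float64(232.86180687657557))
ball 0.15 [496.29568476 -76.30069117 217.14981703] (np.float64(419.41045824026986), np.float64(179.4760069385334)) (np.float64(391.9854953389911), np.float64(231.66830625676582))
corner (np.float64(310.74484005527927), np.float64(107.3343533209353))
corner (np.float64(449.28661763445155), np.float64(134.57337905168458))
corner (np.float64(433.31764946842253), np.float64(219.15341604732922))
corner (np.float64(292.60555932173787), np.float64(190.2277064424848))
bystanders [array([263., 364.,  96.]), array([364., 414.,  85.]), array([509., 439.,  12.]), array([634., 444.,  19.])]
```

```bash
cat >> h.py <<'E'
def go(p,yaw,s=None,level=True):
    "shift (cm) and turn from present measured pose to TCP p, tool down with yaw"
    s=s or ctrl.read_state(); A=R.from_euler('xyz',s['tool_rot']); B=R.from_euler('xyz',[np.pi,0,yaw])
    return np.r_[A.inv().apply(np.array(p)-s['eef_pos'])/10,(A.inv()*B).as_rotvec()].round(3)
E
python3 - <<'E'
from h import *
print(go([380,-230,400],1.6)); 
E
```

```text
[ 3.0202e+01 -3.2401e+01 -9.6350e+00 -1.0000e-03 -1.0000e-03 -1.3210e+00]
```

>>> send_rows --rows '[[[3,-3.2,-2,0,0,-0.13],[6,-6.5,-4,0,0,-0.26],[9,-9.7,-6,0,0,-0.4],[12,-13,-8,0,0,-0.53],[15,-16.2,-9.6,0,0,-0.66],[18,-19.4,-9.6,0,0,-0.8],[21,-22.7,-9.6,0,0,-0.93],[24,-26,-9.6,0,0,-1.06],[27,-29,-9.6,0,0,-1.2],[30.2,-32.4,-9.6,0,0,-1.32]]]'

```text
clock: 1.1
eef_pos: [380.3, -229.1, 399.9]
tool_rot: [-3.141, 0.001, 1.603]
force: [1.0, -0.5, -0.9]
width: 85.5
gripper_force: 0.0
```

```bash
python3 - <<'E'
from h import *
s=ctrl.read_state();print(s['eef_pos'],s['tool_rot'],s['qpos'],go([500,70,380],2.945,s))
E
```

```text
[ 380.27227335 -229.07637629  399.86995699] [-3.14144563e+00  5.03618164e-04  1.60305788e+00] [ 0.80409778  0.2348933  -0.40461949  1.91167607  0.10861391  1.01594579
  0.38434452] [29.507 12.932  1.97  -0.     0.    -1.342]
```

>>> send_rows --rows '[[[3,1.3,0.2,0,0,-0.13],[6,2.6,0.4,0,0,-0.27],[9,3.9,0.6,0,0,-0.4],[12,5.2,0.8,0,0,-0.54],[15,6.5,1,0,0,-0.67],[18,7.8,1.2,0,0,-0.8],[21,9.1,1.4,0,0,-0.94],[24,10.4,1.6,0,0,-1.07],[27,11.7,1.8,0,0,-1.2],[29.5,12.9,2,0,0,-1.34]]]'

```text
clock: 2.1
eef_pos: [500.9, 69.9, 379.7]
tool_rot: [3.141, -0.0, 2.945]
force: [-0.1, 0.4, -0.8]
width: 85.2
gripper_force: 0.0
```

```bash
python3 - <<'E'
from fit import *
d=cam('wrist');s=ctrl.read_state();save(d,'w1.png');pickle.dump(d,open('w1.pkl','wb'))
print(s['eef_pos'],s['tool_rot'],s['qpos'],d['mount'].round(2))
for c in ANG: print(c,proj(d,[547.5+84*np.cos(-.197+ANG[c]),92+84*np.sin(-.197+ANG[c]),127]))
E
```

```text
[502.1856247   74.42762756 379.76692543] [3.13574743e+00 6.40576519e-04 2.95532184e+00] [ 0.35352922  0.42407805 -0.7910189   1.79103458  0.33594925  1.06406155
  0.82662599] [[ -0.     0.96   0.29  72.63]
 [  1.     0.     0.    -0.09]
 [  0.     0.29  -0.96 -69.46]
 [  0.     0.     0.     1.  ]]
blue (np.float64(278.365169654095), np.float64(252.26480610047395))
red (np.float64(309.1667355632749), np.float64(279.39641019451756))
green (np.float64(390.5241591486285), np.float64(279.36723709740244))
yellow (np.float64(422.8107175209218), np.float64(252.20940663487997))
```

View pics/w1.png

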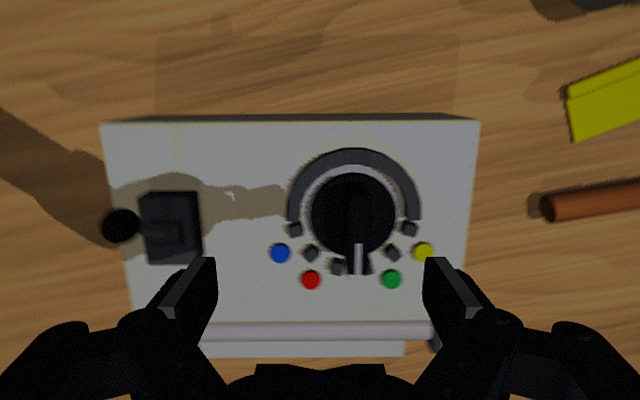

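The wrist view matches the prediction: red is at (311,280), blue (280,253), green (391,279) and yellow (424,252). The arm was still settling, so I'll refit from one fresh frame.

```bash
python3 - <<'E'
from fit import *
d=cam('wrist');d=cam('wrist');s=ctrl.read_state()
a=studs(d,dict(red=(311,280),blue=(280,253),green=(391,279),yellow=(424,252)),16)
x,f=fit([(d,a)]);print(x,f.round(1),s['eef_pos'],s['tool_rot']);np.save('pose.npy',x)
yaw=x[2]+np.pi
print(go([x[0],x[1],270],yaw,s),go([x[0],x[1],216],yaw,s))
E
```

```text
[ 5.47844739e+02  9.05332194e+01 -1.97695619e-01] [-0.7  0.3  0.8  0.3  0.9 -0.3 -1.  -0.2] [500.74863518  69.79505154 379.4296381 ] [ 3.14055901e+00 -1.27238996e-03  2.94154593e+00]
[-4.2180e+00  2.9570e+00  1.0941e+01  1.0000e-03 -1.0000e-03 -2.0000e-03] [-4.2240e+00  2.9510e+00  1.6341e+01  1.0000e-03 -1.0000e-03 -2.0000e-03]
```

>>> send_rows --rows '[[[-2,1.5,3,0,0,0],[-4.2,2.95,6,0,0,0],[-4.2,2.95,9,0,0,0],[-4.2,2.95,11.5,0,0,0],[-4.2,2.95,13.5,0,0,0],[-4.2,2.95,15,0,0,0],[-4.2,2.95,16.3,0,0,0],[-4.2,2.95,16.3,0,0,0]]]'

```text
clock: 3.05
eef_pos: [546.9, 87.1, 215.3]
tool_rot: [-3.139, -0.003, 2.937]
force: [-0.9, -0.5, 0.3]
width: 85.5
gripper_force: 0.0
```

>>> send_rows --rows '[[[0,0,0,0,0,0],[0,0,0,0,0,0],[0,0,0,0,0,0],[0,0,0,0,0,0],[0,0,0,0,0,0],[0,0,0,0,0,0],[0,0,0,0,0,0],[0,0,0,0,0,0]]]' --grip 255

```text
clock: 3.85
eef_pos: [548.5, 90.3, 217.8]
tool_rot: [3.139, 0.002, 2.94]
force: [-0.8, 4.3, 6.5]
width: 19.6
gripper_force: 60.0
```

>>> send_rows --rows '[[[0,0,-0.3,0,0,0],[0,0,-0.7,0,0,0],[0,0,-1.1,0,0,0],[0,0,-1.5,0,0,0],[0,0,-1.8,0,0,0],[0,0,-1.8,0,0,0],[0,0,-1.8,0,0,0],[0,0,-1.8,0,0,0]]]'

```text
clock: 4.65
eef_pos: [548.5, 90.3, 234.8]
tool_rot: [3.138, 0.001, 2.94]
force: [2.6, 6.3, -3.2]
width: 19.4
gripper_force: 59.2
```

>>> send_rows --rows '[[[0,0,0,0,0,0.08],[0,0,0,0,0,0.16],[0,0,0,0,0,0.24],[0,0,0,0,0,0.32],[0,0,0,0,0,0.4],[0,0,0,0,0,0.48],[0,0,0,0,0,0.524],[0,0,0,0,0,0.524],[0,0,0,0,0,0.524],[0,0,0,0,0,0.524]]]'

```text
clock: 5.65
eef_pos: [548.3, 90.1, 234.8]
tool_rot: [3.139, -0.001, 2.416]
force: [0.8, 5.3, -2.8]
width: 19.5
gripper_force: 59.5
```

```bash
python3 - <<'E'
from fit import *
d=cam('wrist');s=ctrl.read_state();save(d,'w2.png')
x=np.load('pose.npy')
print(s['eef_pos'],s['tool_rot'],s['force'],s['torque'],x[2]-np.pi/6+np.pi)
a=x[2]-np.pi/6
print(proj(d,[x[0]+66*np.cos(a),x[1]+66*np.sin(a),127+17]),proj(d,[x[0]+84*np.cos(a),x[1]+84*np.sin(a),128]))
E
```

```text
[548.25852045  90.13009498 234.8339626 ] [ 3.13889187e+00 -8.46978315e-04  2.41554909e+00] [ 1.93741509  5.82703017 -2.13387404] [ 1.12234439 -0.34808467 -0.07801741] 2.4202982591528053
(np.float64(319.5380553714375), np.float64(352.38605480461126)) (np.float64(319.6827478423026), np.float64(358.13205509498516))
```

View pics/w2.png

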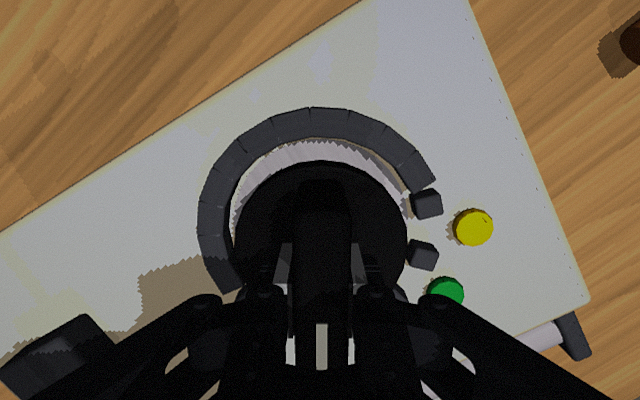

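The pointer at about (321,345) lies over the red stud, in line with the slot. Next I push it down.

>>> send_rows --rows '[[[0,0,0.3,0,0,0],[0,0,0.6,0,0,0],[0,0,0.9,0,0,0],[0,0,1.2,0,0,0],[0,0,1.5,0,0,0],[0,0,1.75,0,0,0],[0,0,1.9,0,0,0],[0,0,1.9,0,0,0]]]'

```text
clock: 6.5
eef_pos: [548.3, 90.2, 217.7]
tool_rot: [3.139, 0.0, 2.415]
force: [-2.8, 4.0, 13.9]
width: 19.6
gripper_force: 61.5
```

>>> send_rows --rows '[[[0,0,0.15,0,0,0],[0,0,0.3,0,0,0],[0,0,0.3,0,0,0],[0,0,0,0,0,0]]]'

```text
clock: 6.9
eef_pos: [548.1, 90.2, 218.0]
tool_rot: [3.139, 0.001, 2.416]
force: [1.5, 6.2, -6.2]
width: 19.1
gripper_force: 58.7
```

>>> send_rows --rows '[[[0,0,0,0,0,0],[0,0,0,0,0,0],[0,0,0,0,0,0],[0,0,0,0,0,0],[0,0,0,0,0,0],[0,0,0,0,0,0],[0,0,0,0,0,0],[0,0,0,0,0,0],[0,0,0,0,0,0]]]' --grip 0

```text
clock: 7.8
eef_pos: [547.9, 88.6, 215.9]
tool_rot: [-3.142, 0.0, 2.415]
force: [-0.4, 0.1, -1.0]
width: 85.3
gripper_force: 0.0
```

>>> send_rows --rows '[[[0,0,-2,0,0,0],[0,0,-5,0,0,0],[0,0,-9,0,0,0],[0,0,-13,0,0,0],[0,0,-17,0,0,0],[0,0,-17,0,0,0]]]'

```text
clock: 8.4
eef_pos: [550.0, 89.9, 391.6]
tool_rot: [3.133, 0.007, 2.415]
force: [0.0, -0.4, 0.1]
width: 85.4
gripper_force: 0.0
```

```bash
python3 - <<'E'
from fit import *
d=cam('wrist');s=ctrl.read_state();save(d,'w3.png')
x=np.load('pose.npy');o,Rz=frame(x)
print(s['eef_pos'],s['tool_rot'],s['force'],s['qpos'])
a=x[2]-np.pi/6
for z in(127,139):print(z,proj(d,[x[0]+66*np.cos(a),x[1]+66*np.sin(a),z]))
for q in(0,.15):
    p=o+Rz@[-10+80*np.sin(q-.5),-115,142+80*np.cos(q-.5)];print(q,p,proj(d,p))
E
```

```text
[548.88359464  89.21755663 388.73018729] [3.13690933 0.00395405 2.41460907] [-0.30007161 -0.58627641 -1.74234706] [ 0.18928331  0.45437985 -0.60181897  1.66070887  0.28285723  1.10830843
  0.35276818]
127 (np.float64(316.8273192976419), np.float64(228.0918497791588))
139 (np.float64(316.82659955894604), np.float64(232.71755276072116))
0 [485.67116892 -75.48906525 212.20660495] (np.float64(106.03650050989927), np.float64(267.82274422747963))
0.15 [496.3806421  -77.6343021  217.14981703] (np.float64(111.67592763276579), np.float64(281.69888869987346))
```

View pics/w3.png

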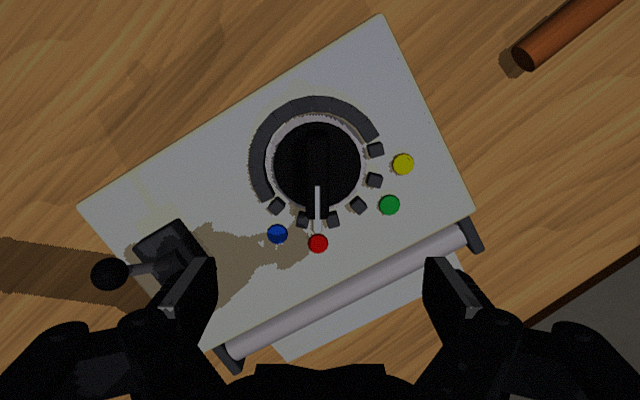

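The pointer sits between the teeth in line with the red stud, at (318,243). To be sure it is home, I'll press on the bar top with shut fingers, which the lever needs anyway.

```bash
python3 - <<'E'
from fit import *
s=ctrl.read_state();x=np.load('pose.npy');o,Rz=frame(x);print(s['eef_pos'])
print(go([x[0],x[1],262],x[2]+np.pi,s))
P=lambda a,z:(o+Rz@[a,-115,0]+[0,0,z])
print(P(-97,330),P(-97,268),P(3,268))
E
```

```text
[548.88359464  89.21755663 388.73018729]
[ 2.1500e-01 -3.0000e-02  1.2672e+01  4.0000e-03  5.0000e-03 -5.2900e-01]
[437.97274841 -65.93449542 330.        ] [437.97274841 -65.93449542 268.        ] [536.02492693 -85.57553125 268.        ]
```

>>> send_rows --rows '[[[0,0,2,0,0,-0.1],[0,0,5,0,0,-0.22],[0,0,8,0,0,-0.35],[0,0,10,0,0,-0.48],[0,0,11,0,0,-0.53],[0,0,11.5,0,0,-0.53],[0,0,12,0,0,-0.53],[0,0,12.5,0,0,-0.53],[0,0,12.5,0,0,-0.53]]]' --grip 255

```text
clock: 9.35
eef_pos: [547.7, 88.5, 260.6]
tool_rot: [-3.141, -0.0, 2.944]
force: [0.7, 0.1, -1.0]
width: 0.1
gripper_force: 0.0
```

>>> send_rows --rows '[[[0,0,0.2,0,0,0],[0,0,0.4,0,0,0],[0,0,0.6,0,0,0],[0,0,0.8,0,0,0],[0,0,0.9,0,0,0]]]'

```text
clock: 9.85
eef_pos: [548.8, 89.1, 255.3]
tool_rot: [-3.141, 0.004, 2.944]
force: [-6.4, -3.3, 29.6]
width: -0.1
gripper_force: 15.0
```

Contact came at TCP z 255.3 with 30 N, against 256 expected, so the dial is home. Now the lever.

>>> send_rows --rows '[[[0,0,-2.5,0,0,0],[0,0,-5.5,0,0,0],[0.5,-1,-8,0,0,0],[2,-4.4,-8,0,0,0],[3.8,-8.4,-8,0,0,0],[5.6,-12.5,-8,0,0,0],[7,-15.5,-8,0,0,0],[7.8,-17.3,-8,0,0,0],[7.8,-17.3,-8,0,0,0],[7.8,-17.3,-8,0,0,0]]]'

```text
clock: 10.85
eef_pos: [438.0, -65.6, 332.3]
tool_rot: [3.141, 0.001, 2.944]
force: [0.3, 0.6, 0.4]
width: -0.3
gripper_force: 0.0
```

```bash
python3 - <<'E'
from fit import *
d=cam('wrist');s=ctrl.read_state();save(d,'w4.png')
x=np.load('pose.npy');o,Rz=frame(x)
P=lambda a,z:(o+Rz@[a,-115,0]+[0,0,z])
print(s['eef_pos'],go(P(-97,268),x[2]+np.pi,s),go(P(4,268),x[2]+np.pi,s))
for q in(0,.15):
    p=o+Rz@[-10+80*np.sin(q-.5),-115,142+80*np.cos(q-.5)];print(q,proj(d,p))
E
```

```text
[438.34162754 -64.94364507 332.26755139] [ 2.600e-02 -1.110e-01  6.427e+00  1.000e-03  1.000e-03  2.000e-03] [-1.0074e+01 -1.2600e-01  6.4410e+00  1.0000e-03  1.0000e-03  2.0000e-03]
0 (np.float64(319.52119817508645), np.float64(295.56968650914155))
0.15 (np.float64(319.5394517497642), np.float64(315.70405241501095))
```

View pics/w4.png

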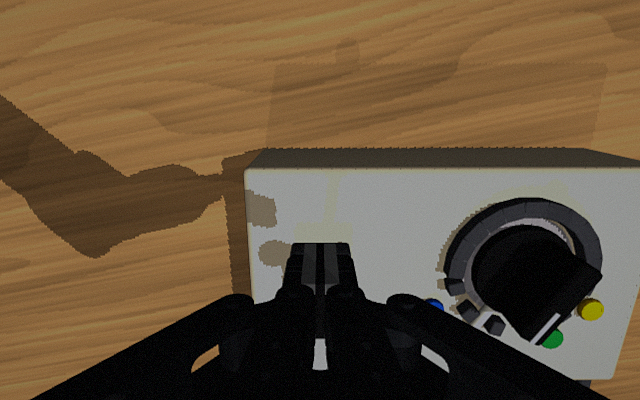

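The lever is hidden behind the shut fingers at about (320,305), as predicted. The dial bar's white line points down-left towards red.

>>> send_rows --rows '[[[0,-0.1,2.5,0,0,0],[0,-0.1,5,0,0,0],[0,-0.1,6.4,0,0,0],[0,-0.1,6.4,0,0,0],[0,-0.1,6.4,0,0,0]]]'

```text
clock: 11.4
eef_pos: [438.2, -65.5, 268.2]
tool_rot: [3.141, 0.0, 2.947]
force: [-0.6, 0.9, 0.5]
width: 0.2
gripper_force: 0.0
```

>>> send_rows --rows '[[[-1,0,0,0,0,0],[-2,0,0,0,0,0],[-3,0,0,0,0,0],[-4,0,0,0,0,0],[-5,0,0,0,0,0],[-6,0,0,0,0,0],[-7,0,0,0,0,0],[-8,0,0,0,0,0],[-8.8,0,0,0,0,0],[-9.3,0,0,0,0,0]]]'

```text
clock: 12.4
eef_pos: [529.2, -85.2, 267.7]
tool_rot: [3.141, -0.0, 2.945]
force: [-0.9, 0.5, -0.9]
width: -0.2
gripper_force: 0.5
```

>>> send_rows --rows '[[[-0.2,0,0,0,0,0],[-0.4,0,0,0,0,0],[-0.6,0,0,0,0,0],[-0.7,0,0,0,0,0]]]'

```text
clock: 12.8
eef_pos: [535.4, -86.4, 268.0]
tool_rot: [-3.141, -0.0, 2.945]
force: [-1.4, -0.4, 0.8]
width: 0.3
gripper_force: 0.4
```

>>> send_rows --rows '[[[-0.15,0,0,0,0,0],[-0.3,0,0,0,0,0],[-0.4,0,0,0,0,0],[-0.4,0,0,0,0,0]]]'

```text
clock: 13.2
eef_pos: [538.3, -86.9, 267.9]
tool_rot: [-3.141, -0.003, 2.945]
force: [-4.8, -0.0, 3.1]
width: -0.1
gripper_force: 2.5
```

>>> send_rows --rows '[[[1,0,0,0,0,0],[3,0,0,0,0,0],[6,0,0,0,0,0],[9,0,-2,0,0,0],[10,0,-6,0,0,0],[10,0,-10,0,0,0],[10,0,-14,0,0,0],[10,0,-14,0,0,0],[10,0,-14,0,0,0]]]'

```text
clock: 14.1
eef_pos: [441.4, -67.7, 408.7]
tool_rot: [-3.141, 0.003, 2.944]
force: [-0.5, 0.5, -0.9]
width: 0.2
gripper_force: 0.0
```

```bash
python3 - <<'E'
from fit import *
d=cam('side');t=cam('top');x=np.load('pose.npy');o,Rz=frame(x)
a=d['pixels'][130:330,290:490];b=t['pixels'][60:260,260:460]
im=np.hstack([cv2.resize(i,None,fx=2,fy=2,interpolation=cv2.INTER_CUBIC) for i in(a,b)]);cv2.imwrite('pics/e1.png',im[:,:,::-1])
for q in(.85,1.):
    p=o+Rz@[-10+80*np.sin(q-.5),-115,142+80*np.cos(q-.5)];print(q,(np.array(proj(d,p))-[290,130])*2)
al=x[2]-np.pi/6
for z in(127,139):print((np.array(proj(d,[x[0]+66*np.cos(al),x[1]+66*np.sin(al),z]))-[290,130])*2)
print(ctrl.read_state()['eef_pos'],ctrl.read_state()['clock'])
E
```

```text
0.85 [259.38496649 195.46995632]
1.0 [269.09975884 196.95533811]
[216.02699735 148.53385084]
[217.56895464 141.56345783]
[440.60237521 -67.77014815 407.06393712] 14.2
```

View pics/e1.png

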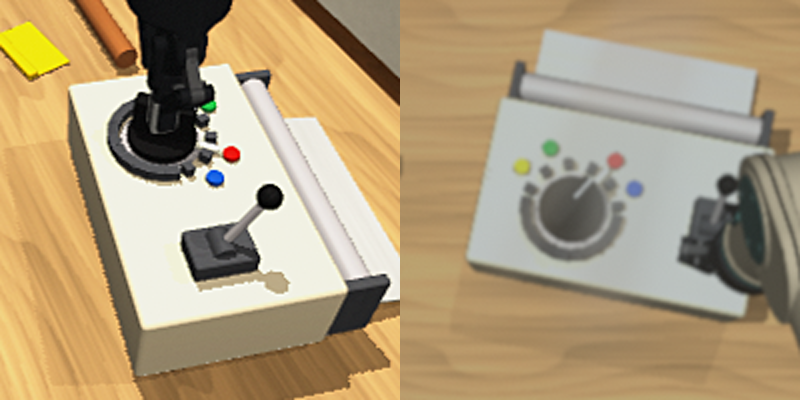

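The lever ball is at (269,196), which matches 1.0 rad. The pointer lies down between the teeth and aims at red, and the arm is clear of everything. I'm handing in.

```bash
python3 -c "
from h import *
print(ctrl.finish_job())"
```

```text
the job is handed in; nothing more can be done
None
```

I handed the job in at about 14 s: the dial is locked down in the red (-30°) slot and the start lever is fully over at its stop. The arm came away clear and went nowhere near the things beside the machine; the hand-in returned no verdict.

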